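# Dip the vacuum pump's oil gauge and show its tip to the reader

### The arm

A 6-joint arm with a two-finger parallel gripper is mounted at the origin on a cart in front of the work surface, level with it; the furniture and walls round the work are solid. World frame = base frame: x ahead of the robot, y to its left, z up, the work surface at z = 0. Lengths are in m, angles in rad, forces in N, time in s.
With the tool pointing down it reaches from about 0.25 to 0.775 m from the base axis. Payload 4 kg.
Tool frame: the origin (TCP) lies at the very end of the fingers, on their centre line; the grasp point (between the pads) lies 19 mm behind it; z points along the fingers, y is the line along which they close (so a half turn about z gives the same grasp; the last joint's range is limited). The gripper opens to 94 mm and grips with 3 to 60 N. Pads are 16 mm wide; open, the fingers measure 119 mm over their backs; the gripper's body (75 mm by 177 mm) begins 78 mm behind the grasp point.
Start: joints at [-1.296, 0.087, 1.371, -0, 1.684, -0.103], TCP at [0.203, -0.511, 0.206] pointing down, gripper open.
Joint ranges: [-3.1, 3.1], [-0.76, 2.03], [0.27, 2.55], [-1.08, 4.22], [0.17, 2.65], [-2.57, 2.57]. Speed limits (rad/s): [2.79, 2.79, 3.14, 3.14, 3.14, 3.14].

### API

Orientations are given as [roll, pitch, yaw] about the fixed x, y, z axes, in that order (R = Rz(yaw) Ry(pitch) Rx(roll)).
In Python, from bench import robot, vision gives the robot as it stands.
- The arm moves only by the shell command python3 -m crank 'ROWS'. ROWS is JSON, a list of rows, each a list of 3 entries, a list of its own where there are three numbers: the closure, from 0 (fully open) to 1 (shut), then the shift along the tool's x, y, z in m, then the turn, a rotation vector about the tool's x, y, z in degrees. A call has 1 to 8 rows; each row shifts and turns the commanded pose from where the row before left it, along the tool's axes as they then stand; what a row does not reach is not made up. A row lasts 1/10 s, in which the tool goes at most 50 mm and 8.59 degrees, less where a joint would pass 70% of its speed; a pose out of reach is approached as far as the arm can. A call with a gripper value outside its range is refused whole. The fingers move at their own pace and stop on an object; the grip force is fixed at half the most. Time passes only in rows, so rows that do not move let the fingers close. It gives the time, the measured TCP pose, the force, the opening and the grip force at its end, in the units of the state.
- robot.get_obs(): the state, without advancing time (a new reading comes with each control period).
- vision.snapshot(name): name is "scene" or "top"; returns a dict with "color" (480x640x3 uint8, red, green, blue), "z_map" (480x640 float32, m along the optical axis (not along the pixel's ray), 0 where there is no reading), "fx", "fy", "cx", "cy" (pixels), "R" (3x3) and "t" (3): a world point X has camera coordinates R X + t. Camera axes: x right, y down, z forward; pixel columns grow to the right and rows downward; lengths in m; the calibration is good to about 2 mm. A picture is of the moment at which its call begins.
- robot.close_job(): hands the job in; it is judged then, once.
The state is a dict: "time": time; "joint_positions": joint angles; "qvel": joint speeds; "joint_torque": joint torques, N m; "tool_pos": TCP position; "ee_rot": TCP orientation; "wrist_force": force on the tool from outside, world axes, zero at the start; "wrist_torque": the same for the moment, N m; "width": finger opening in m; "finger_force": force on a finger pad.
Only numpy, scipy, OpenCV 4.12 (cv2) and the standard library are available. Lean on these libraries where they do the work, as an engineer would, in place of code of your own. Each camera call takes 0.05 s, during which the arm holds its last target. There are 200 camera calls.

### The job

Take the oil gauge rod, the one with the round stop collar, from its rest by the grip and slide it down the sloping guide tube of the vacuum pump until the collar stops on the tube's mouth, without ramming it. Draw it right out again and hold the rod level with the end of its tip straight above the reader's lens, about 3 cm over it and not touching it. Finish there, still holding the rod steady in the gripper; leave the plain rod and everything else on the bench where it is.

Things in the scene. Friction and masses are not known exactly. Their poses are not given: they have to be found in the camera images.
- gauge_grip (a point): Centre of the gauge rod's grip, 55 mm up while it lies level on one of the two rests. x runs along the rod to the tip, z up. Grey flat-sided grip block 76 (x -38 to 38) x 14 (y) x 16 (z) mm; then a steel stop collar, 30 mm across, x 38 to 45; then bare rod, 8 mm across, to the tip at x = 155 mm. 0.09 kg. The rest carries it at x = -36 to -26 and 86 to 94 between low cheeks: lift straight up.
- gauge_collar (a point): Centre of the collar's front face, which stops on the tube's mouth: on the rod's axis, 45 mm in front of the grip centre. Axes as the rod's.
- gauge_tip (a point): End of the gauge rod's tip: on the rod's axis, 155 mm in front of the grip centre, 110 mm in front of the collar's front face. Axes as the rod's.
- gauge_rod: The whole gauge rod; its origin is the grip centre (same as gauge_grip).
- plain_grip (a point): Centre of the grip of the plain rod: same grip and length as the gauge rod but no collar, on the other, equal rest. Not to be moved.
- pump: Small grey bench vacuum pump, fixed; origin on the bench under it, z up. Oil reservoir box x -60 to 50, y -50 to 50 mm, 117 mm high; motor behind it to x = 105 mm; small fittings to 130 mm high near x = 25 mm. The guide tube comes out of the front (-x) face and slopes up.
- guide_tube: Steel guide tube fixed in the pump's front. Origin: centre of its mouth, at pump x = -100, z = 105 mm. z points out of the mouth along the bore, 25 degrees above level; the rod goes in along -z. Bore 12 mm wide, 118 mm deep, open below, so only the collar stops the rod. The mouth is a funnel 21 mm wide at the rim, 12 mm deep; rim 28 mm across outside.
- reader: Small optical reader, fixed: a white head 56 x 56 mm on a grey column and foot, 104 mm high in all, with a round dark lens ring on top; origin under its centre on the bench, z up.
- lens (a point): Centre of the reader's round lens (28 mm in diameter), on its top, 104 mm above the bench; it looks straight up.
- reagent_1: Small brown reagent bottle with a white screw cap, 45 mm across, 78 mm tall; bystander, origin under its centre.
- reagent_4: Small white reagent bottle with a screw cap, 32 mm across, 58 mm tall; bystander, origin under its centre.
- tape_roll: Roll of label tape lying flat, 62 mm across, 18 mm high; bystander, origin under its centre.
- lab_timer: Digital timer, 24 x 68 x 60 mm high; bystander, origin under its centre.
- marker_black: Marker pen lying on its side, 135 mm long, 12 mm thick; bystander, origin under its centre.
- tube_block: Block of capped microtubes, 52 x 116 x 32 mm high; bystander, origin under its centre.
- beaker: Small glass beaker, 53 mm across, 67 mm tall; bystander, origin under its centre.
- reagent_2: Small brown reagent bottle, 45 mm across, 78 mm tall; bystander, origin under its centre.
There are look-alikes about, which are no part of the job. There is more than one size of the reader; the job needs the larger.

How it is judged:
By the outcome, as a careful person would: the job done as asked, in the order asked, and still so for the second after the job is handed in, while the arm keeps its last pose, push and grip.
It also fails if it takes over 51 s, if anything falls off the work surface, if the arm or the gripper's body presses on something with over 40 N, if the wrist force passes 120 N, or if a joint passes its speed limit or range.

## Working session

There is one attempt and no reset: what is moved stays moved. The work goes in short steps, Python scripts to look and compute and a shell command to move; the robot and the scene stay as the last step left them, time stands still between calls to the robot, and variables do not carry over. Pictures are saved under pics/ and viewed, at most 10 in all, crops included, and the job is handed in when it is done.

```bash
mkdir -p pics
python3 - <<'E'
from bench import robot, vision
import cv2,numpy as np
for n in("scene","top"):
    s=vision.snapshot(n); cv2.imwrite(f"pics/{n}0.png",s["color"][...,::-1]); np.savez(f"{n}0.npz",**s)
    print(n,s["fx"],s["cx"],s["cy"],np.round(s["R"],3).tolist(),np.round(-s["R"].T@s["t"],3), (s["z_map"]>0).mean())
print(robot.get_obs())
E
```

```text
scene 591.1404367206334 322.0512906554224 236.0414344858636 [[-0.568, -0.823, 0.014], [-0.578, 0.387, -0.718], [0.585, -0.416, -0.696]] [-0.297  0.552  1.063] 0.9957552083333333
top 597.5967478118696 321.4172913500236 248.21816058365744 [[-0.025, -1.0, -0.001], [-0.974, 0.024, -0.227], [0.226, -0.005, -0.974]] [ 0.228 -0.041  1.368] 0.9960611979166667
{'time': 0.1, 'joint_positions': array([-1.29611825e+00,  8.79173105e-02,  1.37204547e+00,  5.87014004e-06,
        1.68361748e+00, -1.03081330e-01]), 'qvel': array([-0.00126104, -0.00138037, -0.00353877, -0.00178832,  0.00015162,
       -0.0004874 ]), 'joint_torque': array([ 2.09942751e-03, -3.41251695e+01, -3.03301334e+01,  7.20406906e-02,
        3.03987076e-02, -9.32056923e-05]), 'tool_pos': array([ 0.20273799, -0.51075542,  0.20443068]), 'ee_rot': array([-3.13961620e+00, -2.10325575e-04,  3.77759850e-01]), 'wrist_force': array([0.1280563 , 0.04220131, 0.32462051]), 'wrist_torque': array([ 0.02020929,  0.01425089, -0.03764563]), 'finger_force': 0.0, 'width': 0.09395468965163781}
```

View pics/scene0.png

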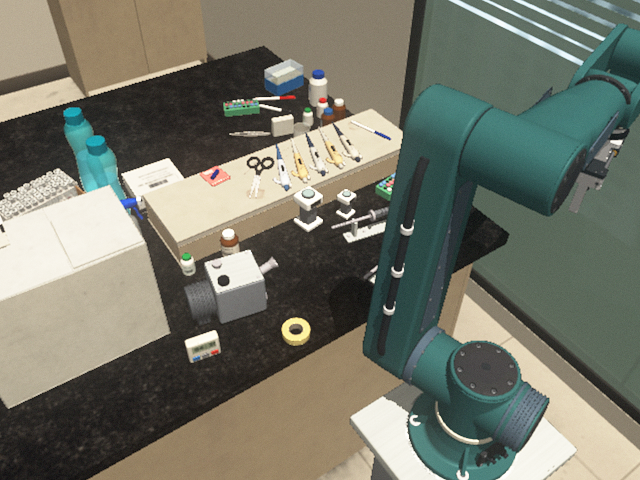

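View pics/top0.png

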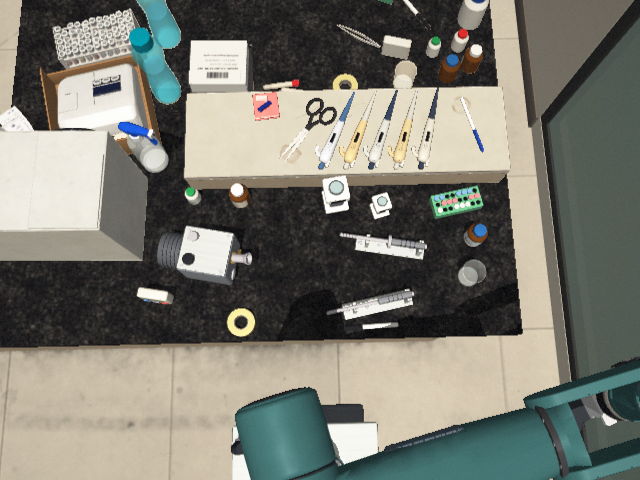

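The scene view shows the pump at about (235,285), the large reader at (308,205) and one rod at (360,220). In the top view the two rods are at (385,243) and (375,304), the pump at (210,252) with its tube mouth at (248,258), and the large reader's lens at (336,187). I'll zoom in next.

Run:
```python
import cv2,numpy as np
t=cv2.imread("pics/top0.png")
a=cv2.resize(t[225:330,320:440],None,fx=5,fy=5,interpolation=cv2.INTER_CUBIC)
cv2.imwrite("pics/crod.png",a)
b=cv2.resize(t[165:295,150:350],None,fx=4,fy=4,interpolation=cv2.INTER_CUBIC)
cv2.imwrite("pics/cpump.png",b)
```

```text
(no output)
```

View pics/crod.png

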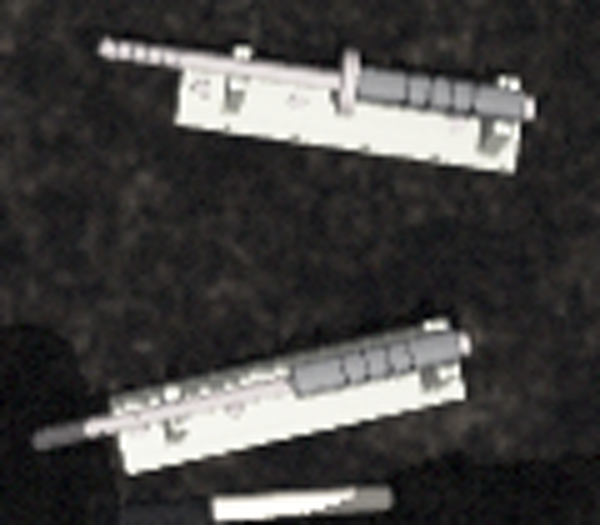

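View pics/cpump.png

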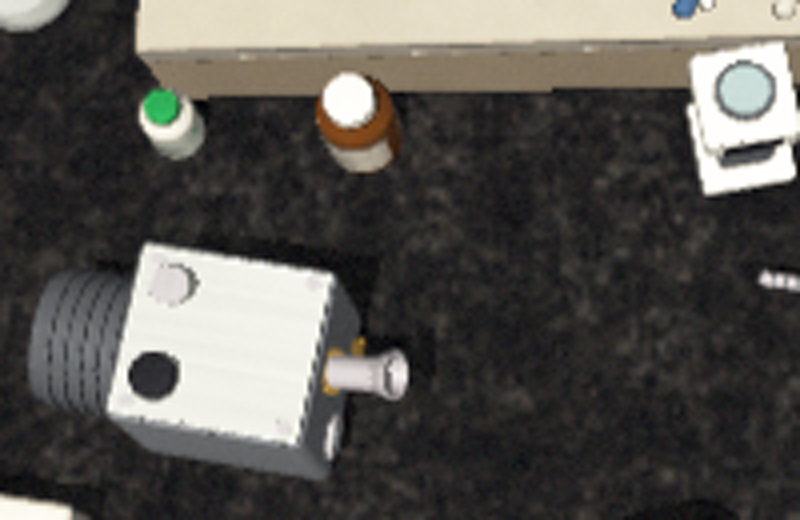

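The upper rod carries the collar: tip near (340.6,234.4), collar at (389.4,241.4), with the tip pointing to image left. The tube mouth is near (249,258.5) and the large lens near (336.2,187.5). I'll now measure these in both views with depth.

```bash
cat > h.py <<'E'
import numpy as np
from scipy.spatial.transform import Rotation as Ro
class Cam:
    def __init__(s,d): s.d=d; s.R=d["R"]; s.t=d["t"]; s.C=-s.R.T@s.t
    def ray(s,u,v):
        r=s.R.T@np.array([(u-s.d["cx"])/s.d["fx"],(v-s.d["cy"])/s.d["fy"],1]); return r/np.linalg.norm(r)
    def plane(s,u,v,z):
        r=s.ray(u,v); return s.C+r*(z-s.C[2])/r[2]
    def cloud(s):
        v,u=np.mgrid[:480,:640]; z=s.d["z_map"]
        P=np.stack([(u-s.d["cx"])/s.d["fx"]*z,(v-s.d["cy"])/s.d["fy"]*z,z],-1)
        return (P-s.t)@s.R
    def proj(s,X):
        c=s.R@X+s.t; return np.array([s.d["fx"]*c[0]/c[2]+s.d["cx"],s.d["fy"]*c[1]/c[2]+s.d["cy"]])
def tri(c1,p1,c2,p2):
    A=np.zeros((3,3));b=np.zeros(3);
    for c,p in((c1,p1),(c2,p2)):
        r=c.ray(*p);M=np.eye(3)-np.outer(r,r);A+=M;b+=M@c.C
    return np.linalg.solve(A,b)
E
python3 - <<'E'
from h import *
import cv2
np.set_printoptions(precision=4,suppress=True)
T=Cam(dict(np.load("top0.npz")));S=Cam(dict(np.load("scene0.npz")))
print("tip",T.plane(340.6,234.4,.055),"collar",T.plane(389.4,241.4,.055),"gripend",T.plane(425.5,246.3,.06))
print("lens",T.plane(336.2,187.5,.104))
c=[T.plane(150+x/4,165+y/4,.117) for x,y in((150,243),(333,272),(300,445),(110,412))]
print("box",np.array(c)); 
m=np.mean(c,0); ax=(c[1]+c[2]-c[0]-c[3]); print("ctr",m,"front dir",np.degrees(np.arctan2(ax[1],ax[0])),[np.linalg.norm(c[i]-c[(i+1)%4]) for i in range(4)])
print("mouth",T.plane(249.2,258.5,.105))
for n,K in(("T",T),("S",S)):
    P=K.cloud()
    tip=T.plane(340.6,234.4,.055);co=T.plane(389.4,241.4,.055)
    d=(co-tip)/np.linalg.norm(co-tip); q=P-tip; a=q@d; l=q@np.cross([0,0,1],d)
    M=(abs(l)<.015)&(a>-.02)&(a<.22)&(P[...,2]>.046)&(P[...,2]<.075)
    print(n,M.sum(),"a range",np.percentile(a[M],[0,1,99,100]))
    for lo,hi in((0,.03),(.03,.06),(.06,.1),(.115,.15),(.15,.19)):
        k=M&(a>lo)&(a<hi); print(lo,k.sum(),P[k].mean(0) if k.any() else "",P[k][:,2].max() if k.any() else "")
    # lens / reader top
    L=T.plane(336.2,187.5,.104); k=(np.hypot(*(P-L)[...,:2].transpose(2,0,1))<.05)&(P[...,2]>.09)&(P[...,2]<.12)
    q=P[k];print("reader top",k.sum(),cv2.minAreaRect(q[:,:2].astype(np.float32)),np.median(q[:,2]))
    k=(np.hypot(*(P-m)[...,:2].transpose(2,0,1))<.09)&(P[...,2]>.108)&(P[...,2]<.124)
    q=P[k];print("pump top",k.sum(),cv2.minAreaRect(q[:,:2].astype(np.float32)),np.median(q[:,2]))
    g=T.plane(249.2,258.5,.105); k=(np.hypot(*(P-g)[...,:2].transpose(2,0,1))<.03)&(P[...,2]>.07)
    q=P[k];print("tube",k.sum(),q.mean(0),q[:,2].max(),q[q[:,1].argmin()])
    np.save(f"tube{n}.npy",q)
E
python3 - <<'E'
import cv2
s=cv2.imread("pics/scene0.png")
cv2.imwrite("pics/cs.png",cv2.resize(s[170:330,190:390],None,fx=4,fy=3.75,interpolation=cv2.INTER_CUBIC))
E
```

```text
tip [ 0.564  -0.0919  0.055 ] collar [ 0.5449 -0.2017  0.055 ] gripend [ 0.5303 -0.2816  0.06  ]
lens [ 0.6593 -0.0837  0.104 ]
box [[0.5758 0.2418 0.117 ]
 [0.557  0.1424 0.117 ]
 [0.4625 0.1592 0.117 ]
 [0.4829 0.2607 0.117 ]]
ctr [0.5195 0.201  0.117 ] front dir -101.03239087519565 [np.float64(0.1010673319504858), np.float64(0.09604885504691839), np.float64(0.10353440331236459), np.float64(0.09480020580235131)]
mouth [0.5024 0.1093 0.105 ]
T 501 a range [-0.0014  0.0011  0.1918  0.1948]
0 46 [ 0.5605 -0.106   0.058 ] 0.06324816981762206
0.03 52 [ 0.5552 -0.137   0.057 ] 0.06230108985081022
0.06 76 [ 0.5497 -0.1675  0.0574] 0.0641701618991814
0.115 110 [ 0.5396 -0.2222  0.0611] 0.06717198320566671
0.15 147 [ 0.533  -0.2606  0.0601] 0.0696869907679484
reader top 607 ((0.6692823171615601, -0.08164916932582855), (0.07747167348861694, 0.056555476039648056), 9.004728317260742) 0.0995865355007981
pump top 2111 ((0.5162419676780701, 0.18582338094711304), (0.14697568118572235, 0.10067054629325867), 78.93252563476562) 0.11604458680100223
tube 151 [0.5033 0.1206 0.1032] 0.11901401574148586 [0.5086 0.1058 0.1013]
S 296 a range [-0.004  -0.0001  0.1573  0.1587]
0 37 [ 0.5588 -0.1063  0.0557] 0.06140302080848286
0.03 43 [ 0.5532 -0.1379  0.0541] 0.05885680649021493
0.06 55 [ 0.5481 -0.1666  0.0548] 0.059632418159291246
0.115 84 [ 0.5367 -0.2225  0.0579] 0.06599152000712867
0.15 15 [ 0.5363 -0.2435  0.0581] 0.0662794730988981
reader top 358 ((0.6650680899620056, -0.08092941343784332), (0.07831606268882751, 0.06012813001871109), 5.307176113128662) 0.09773960608002849
pump top 1642 ((0.5144071578979492, 0.18652504682540894), (0.14667314291000366, 0.10470675677061081), 79.18090057373047) 0.11500896775805605
tube 123 [0.4997 0.1246 0.1034] 0.11812182307547184 [0.5026 0.1059 0.0922]
```

View pics/cs.png

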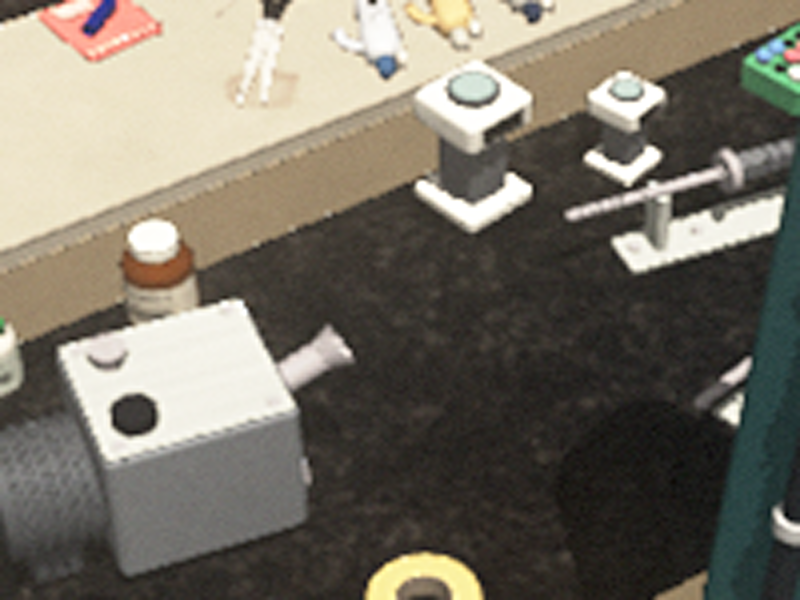

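Scene crop: the collared rod's tip is at full-image px (331.8,227.3), the tube mouth at about (275,262), and the large lens at (308.3,193.5). The grip centre from the tip, (.537,-.245), agrees with the value from the grip end. The pump axis comes out at a heading of about 79° in both views. I'll work out the first move.

```bash
cat > plan.py <<'E'
import sys
from h import *
from bench import robot
np.set_printoptions(precision=4,suppress=True)
def down(heading,tilt=0):   # tool x along heading (deg), tilted tip-down by tilt
    h,a=np.radians([heading,tilt]); x=np.array([np.cos(h)*np.cos(a),np.sin(h)*np.cos(a),-np.sin(a)])
    y=np.array([np.sin(h),-np.cos(h),0]); return np.c_[x,y,np.cross(x,y)]
def state():
    o=robot.get_obs(); return o,np.array(o["tool_pos"]),Ro.from_euler("xyz",o["ee_rot"]).as_matrix()
def go(P,Rt=None):
    o,p,R=state()
    print("t",round(o["time"],2),"p",p,"rpy",np.degrees(o["ee_rot"]),"q",o["joint_positions"],"F",o["wrist_force"],"w",o["width"],o["finger_force"])
    print("shift mm now-frame",1e3*R.T@(P-p))
    if Rt is not None:
        print("turn deg",np.degrees(Ro.from_matrix(R.T@Rt).as_rotvec()),"| shift if turned first",1e3*Rt.T@(P-p))
E
python3 - <<'E'
from plan import *
T=Cam(dict(np.load("top0.npz")));S=Cam(dict(np.load("scene0.npz")))
for n,a,b in(("tip",(340.6,234.4),(331.75,227.3)),("mouth",(249.2,258.5),(275,262)),("lens",(336.2,187.5),(308.25,193.5))):
    X=tri(T,a,S,b); print(n,X,T.proj(X)-a,S.proj(X)-b)
go(np.array([.537,-.2445,.15]),down(80.1))
E
```

```text
tip [ 0.5651 -0.0914  0.0532] [-0.2653 -0.2582] [0.327  0.0816]
mouth [0.5036 0.11   0.1001] [-0.0681 -0.0633] [0.0867 0.0246]
lens [ 0.6606 -0.0838  0.1   ] [-0.0057 -0.0055] [0.0068 0.0019]
t 0.1 p [ 0.2027 -0.5108  0.2044] rpy [-179.8868   -0.0121   21.644 ] q [-1.2961  0.0879  1.372   0.      1.6836 -0.1031] F [0.1281 0.0422 0.3246] w 0.09395468965163781 0.0
shift mm now-frame [ 408.8883 -124.0857   54.762 ]
turn deg [ -0.0971  -0.0688 -58.4559] | shift if turned first [319.7601 283.5076  54.4307]
```

```bash
R='[0,[0.0255,-0.00775,0.0034],[0,0,0]]'; python3 -m crank '[[0,[0.0255,-0.00775,0.0034],[0,0,0]],[0,[0.0255,-0.00775,0.0034],[0,0,0]],[0,[0.0255,-0.00775,0.0034],[0,0,0]],[0,[0.0255,-0.00775,0.0034],[0,0,0]],[0,[0.0255,-0.00775,0.0034],[0,0,0]],[0,[0.0255,-0.00775,0.0034],[0,0,0]],[0,[0.0255,-0.00775,0.0034],[0,0,0]],[0,[0.0255,-0.00775,0.0034],[0,0,0]]]'
python3 -m crank '[[0,[0.0255,-0.00775,0.0034],[0,0,0]],[0,[0.0255,-0.00775,0.0034],[0,0,0]],[0,[0.0255,-0.00775,0.0034],[0,0,0]],[0,[0.0255,-0.00775,0.0034],[0,0,0]],[0,[0.0255,-0.00775,0.0034],[0,0,0]],[0,[0.0255,-0.00775,0.0034],[0,0,0]],[0,[0.0255,-0.00775,0.0034],[0,0,0]],[0,[0.0255,-0.00775,0.0034],[0,0,0]]]'
python3 -m crank '[[0,[0,0,0],[0,0,-8.35]],[0,[0,0,0],[0,0,-8.35]],[0,[0,0,0],[0,0,-8.35]],[0,[0,0,0],[0,0,-8.35]],[0,[0,0,0],[0,0,-8.35]],[0,[0,0,0],[0,0,-8.35]],[0,[0,0,0],[0,0,-8.35]],[0,[0,0,0],[0,0,0]]]'
python3 - <<'E'
from plan import *
go(np.array([.537,-.2445,.036]),down(80.1))
E
```

```text
time: 0.9
tool_pos: [0.3702, -0.3773, 0.1775]
ee_rot: [-3.141, 0.0, 0.378]
wrist_force: [0.2, 0.6, 0.1]
width: 0.0938
finger_force: 0.0
time: 1.7
tool_pos: [0.5368, -0.2445, 0.1502]
ee_rot: [-3.141, 0.001, 0.378]
wrist_force: [-0.1, -0.2, -0.0]
width: 0.0941
finger_force: 0.0
time: 2.5
tool_pos: [0.536, -0.2453, 0.1504]
ee_rot: [-3.14, -0.0, 1.398]
wrist_force: [0.4, 0.2, -0.5]
width: 0.0941
finger_force: 0.0
t 2.5 p [ 0.536  -0.2453  0.1504] rpy [-179.9317   -0.0206   80.0774] q [-0.5253  0.1923  1.3617 -0.0001  1.5888 -0.3521] F [ 0.4415  0.2444 -0.4899] w 0.09413377446145951 0.0
shift mm now-frame [  0.9152   0.947  114.4066]
turn deg [-0.0683 -0.0206 -0.0226] | shift if turned first [  0.9561   0.8109 114.4073]
```

```bash
python3 -m crank '[[0.5,[0.001,0.001,0.015],[0,0,0]],[0.5,[0,0,0.02],[0,0,0]],[0.5,[0,0,0.02],[0,0,0]],[0.5,[0,0,0.02],[0,0,0]],[0.5,[0,0,0.015],[0,0,0]],[0.5,[0,0,0.012],[0,0,0]],[0.5,[0,0,0.008],[0,0,0]],[0.5,[0,0,0.004],[0,0,0]]]'
python3 - <<'E'
from plan import *
import cv2
from bench import vision
go(np.array([.537,-.2445,.036]),down(80.1))
s=vision.snapshot("top"); T=Cam(s); print(T.proj(np.array([.537,-.2445,.055])))
cv2.imwrite("pics/g1.png",cv2.resize(s["color"][200:280,340:440,::-1],None,fx=6,fy=6,interpolation=cv2.INTER_CUBIC))
E
```

```text
time: 3.3
tool_pos: [0.5373, -0.2445, 0.0362]
ee_rot: [-3.141, -0.0, 1.397]
wrist_force: [-0.3, 0.0, -0.0]
width: 0.047
finger_force: 0.0
t 3.3 p [ 0.5373 -0.2445  0.0362] rpy [-179.9541   -0.0145   80.0697] q [-0.5231  0.267   1.5057 -0.      1.3698 -0.3498] F [-0.2714  0.0241 -0.0284] w 0.046992990739949086 0.0
shift mm now-frame [-0.0204 -0.31    0.2046]
turn deg [-0.0459 -0.0145 -0.0303] | shift if turned first [-0.0201 -0.3101  0.2043]
[408.5137 244.3229]
```

View pics/g1.png

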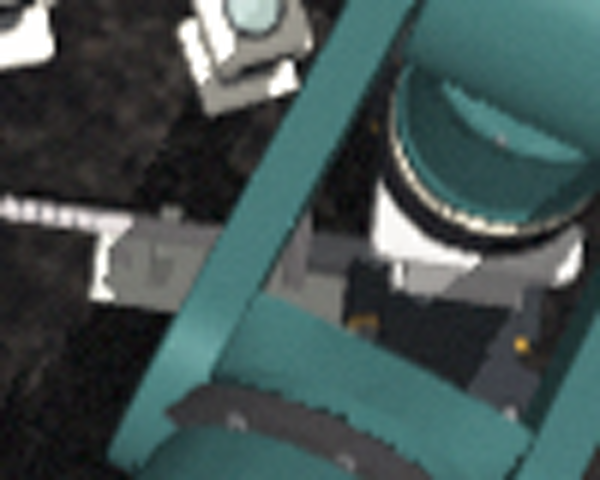

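The arm hides the fingers, but the rod still lies on its rest (front end at crop (10,207), collar near (300,240)) and there is no contact force. Closing the gripper now.

```bash
python3 -m crank '[[0.7,[0,0,0],[0,0,0]],[0.8,[0,0,0],[0,0,0]],[1,[0,0,0],[0,0,0]],[1,[0,0,0],[0,0,0]],[1,[0,0,0],[0,0,0]],[1,[0,0,0],[0,0,0]],[1,[0,0,0],[0,0,0]]]'
```

```text
time: 4.05
tool_pos: [0.5378, -0.2448, 0.0375]
ee_rot: [3.141, 0.0, 1.398]
wrist_force: [-0.1, -0.2, 2.4]
width: 0.0139
finger_force: 30.0
```

```bash
python3 -m crank '[[1,[0,0,-0.005],[0,0,0]],[1,[0,0,-0.01],[0,0,0]],[1,[0,0,-0.02],[0,0,0]],[1,[0,0,-0.03],[0,0,0]],[1,[0,0,-0.03],[0,0,0]],[1,[0,0,-0.03],[0,0,0]],[1,[0,0,-0.03],[0,0,0]],[1,[0,0,-0.02],[0,0,0]]]'
python3 - <<'E'
from plan import *
# mouth: average of direct and pump-derived; grip centre in tool frame assumed (0,0,-19mm)
M=np.array([.5025,.109,.105]); Rt=down(79.1,25); x=Rt[:,0]
for back in (.045+.11+.03,.045):
    G=M-x*back; print("grip",G,"tcp",G+Rt[:,2]*.019)
    go(G+Rt[:,2]*.019,Rt)
E
```

```text
time: 4.85
tool_pos: [0.5381, -0.245, 0.2157]
ee_rot: [3.138, 0.002, 1.398]
wrist_force: [0.3, 1.2, -0.6]
width: 0.0137
finger_force: 30.0
grip [ 0.4708 -0.0556  0.1832] tcp [ 0.4693 -0.0635  0.166 ]
t 4.85 p [ 0.5381 -0.245   0.2157] rpy [179.7779   0.0861  80.0959] q [-0.5231  0.1746  1.2531 -0.0001  1.7097 -0.3502] F [ 0.2799  1.2251 -0.6109] w 0.01374261100393985 29.99895304441452
shift mm now-frame [166.9824 -99.1986  49.118 ]
turn deg [  0.4366 -24.9152   0.9315] | shift if turned first [ 170.714  -101.8934  -24.7089]
grip [0.4948 0.069  0.124 ] tcp [0.4933 0.0611 0.1068]
t 4.85 p [ 0.5381 -0.245   0.2157] rpy [179.7779   0.0861  80.0959] q [-0.5231  0.1746  1.2531 -0.0001  1.7097 -0.3502] F [ 0.2799  1.2251 -0.6109] w 0.01374261100393985 29.99895304441452
shift mm now-frame [293.9351 -97.222  108.102 ]
turn deg [  0.4366 -24.9152   0.9315] | shift if turned first [ 310.714  -101.8934  -24.7089]
```

```bash
python3 -m crank '[[1,[0,0,0],[0.09,-4.98,0.19]],[1,[0,0,0],[0.09,-4.98,0.19]],[1,[0,0,0],[0.09,-4.98,0.19]],[1,[0,0,0],[0.09,-4.98,0.19]],[1,[0,0,0],[0.09,-4.98,0.19]],[1,[0,0,0],[0,0,0]]]'
python3 -m crank '[[1,[0.01,-0.007,-0.002],[0,0,0]],[1,[0.02,-0.0145,-0.0035],[0,0,0]],[1,[0.02,-0.0145,-0.0035],[0,0,0]],[1,[0.02,-0.0145,-0.0035],[0,0,0]],[1,[0.02,-0.0145,-0.0035],[0,0,0]],[1,[0.02,-0.0145,-0.0035],[0,0,0]],[1,[0.02,-0.0145,-0.0035],[0,0,0]],[1,[0.01,-0.0075,-0.0015],[0,0,0]]]'
python3 -m crank '[[1,[0,0,0],[0,0,0]],[1,[0,0,0],[0,0,0]]]'
python3 - <<'E'
from plan import *
import cv2
from bench import vision
M=np.array([.5025,.109,.105]); Rt=down(79.1,25)
go(M-Rt[:,0]*.185+Rt[:,2]*.019,Rt)
o,p,R=state(); tip=p-R[:,2]*.019+R[:,0]*.155; col=tip-R[:,0]*.11
c=[]
for n,(x,y) in(("top",(220,210)),("scene",(245,195))):
    s=vision.snapshot(n); np.savez(n+"1.npz",**s); K=Cam(s); print(n,"pred tip",K.proj(tip),"collar",K.proj(col),"mouth",K.proj(M))
    c.append(cv2.resize(s["color"][y:y+80,x:x+130,::-1],None,fx=6,fy=3.7*1.0,interpolation=cv2.INTER_CUBIC))
cv2.imwrite("pics/pre.png",np.vstack(c)); print(np.vstack(c).shape)
E
```

```text
time: 5.45
tool_pos: [0.5376, -0.2421, 0.211]
ee_rot: [-3.134, 0.434, 1.387]
wrist_force: [0.3, 0.2, -1.3]
width: 0.0135
finger_force: 30.0
time: 6.25
tool_pos: [0.4628, -0.0896, 0.176]
ee_rot: [-3.137, 0.433, 1.382]
wrist_force: [-1.1, -0.7, -0.6]
width: 0.0135
finger_force: 30.0
time: 6.45
tool_pos: [0.4641, -0.0912, 0.1764]
ee_rot: [-3.139, 0.435, 1.381]
wrist_force: [0.4, 0.6, -1.6]
width: 0.0133
finger_force: 30.0
t 6.45 p [ 0.4641 -0.0912  0.1764] rpy [-179.8289   24.9088   79.1245] q [-0.0061 -0.0129  1.5966 -0.4274  1.639   0.1723] F [ 0.4462  0.616  -1.6095] w 0.013348490357466164 29.998966455459595
shift mm now-frame [29.9682 -0.163  -2.4198]
turn deg [-0.1608 -0.0912  0.0224] | shift if turned first [29.9642 -0.1678 -2.4679]
top pred tip [273.6538 260.2545] collar [320.0145 263.4078] mouth [249.3206 258.4429]
scene pred tip [298.4518 246.3661] collar [339.7006 219.3086] mouth [275.6279 260.6416]
(592, 780, 3)
```

View pics/pre.png

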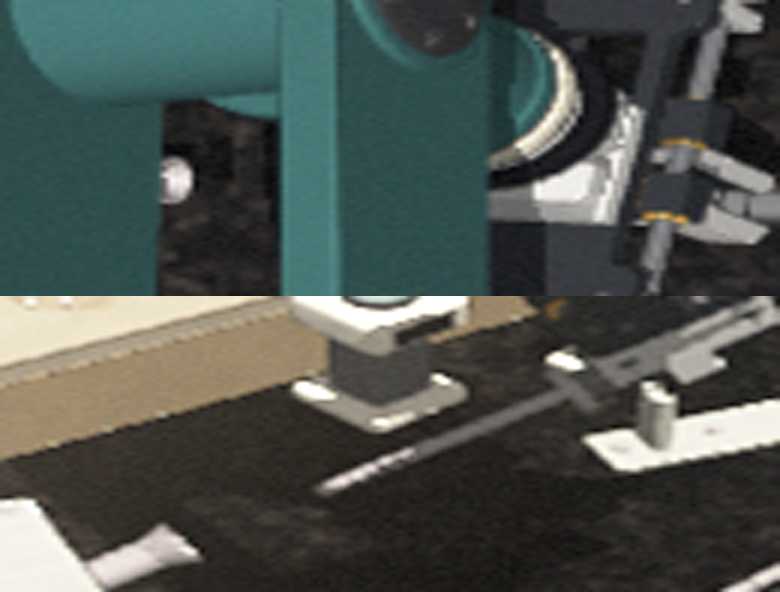

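Tip at scene px (298.3,247.4), about 1 px below the prediction. The mouth is at (275.7,261.8), also about 1 px below, so the two agree relative to each other. In the top view the mouth is at (249.7,258.6), as predicted. I'll check the rod's tilt in the hand with a line fit.

Run:
```python
from plan import *
import cv2
a=np.load("scene0.npz")["color"].astype(int);d=dict(np.load("scene1.npz"));b=d["color"].astype(int);K=Cam(d);T=Cam(dict(np.load("top0.npz")))
o,p,R=state()
D=b.sum(2)-a.sum(2); m=np.zeros((480,640),bool)
tip=p-R[:,2]*.019+R[:,0]*.155
for u in range(300,335):
    v=np.arange(215,255); w=np.clip(D[v,u]-40,0,None); 
    l=K.proj(tip); c=K.proj(tip-R[:,0]*.1); e=l[1]+(u-l[0])*(c[1]-l[1])/(c[0]-l[0]); w=w*(abs(v-e)<6)
    if u%4==0: print(u,round((w*v).sum()/max(w.sum(),1),2),round(e,2),w.max())
# bias at known heights: lens and bench-rest tip, from top ray at known z
for n,q,z,s in(("lens",(336.2,187.5),.104,(308.25,193.5)),("tip0",(340.6,234.4),.055,(331.75,227.3)),("mouth",(249.4,258.5),.105,(275.5,262))):
    X=T.plane(*q,z); print(n,X,np.array(s)-K.proj(X))
```

```text
300 245.33 245.31 468
304 242.71 242.69 531
308 239.57 240.07 379
312 237.16 237.45 347
316 235.39 234.83 132
320 232.83 232.21 128
324 230.08 229.59 158
328 227.69 226.97 122
332 224.12 224.35 137
lens [ 0.6593 -0.0837  0.104 ] [-0.2636  0.8969]
tip0 [ 0.564  -0.0919  0.055 ] [-0.7644  0.2753]
mouth [0.5024 0.1088 0.105 ] [-0.2244  1.3542]
```

```bash
python3 -m crank '[[1,[0.008,0,-0.001],[0,0,0]],[1,[0.01,0,-0.0005],[0,0,0]],[1,[0.01,0,0],[0,0,0]],[1,[0.01,0,0],[0,0,0]],[1,[0.01,0,0],[0,0,0]],[1,[0.007,0,0],[0,0,0]],[1,[0.005,0,0],[0,0,0]]]'
python3 -m crank '[[1,[0.004,0,0],[0,0,0]],[1,[0.004,0,0],[0,0,0]],[1,[0.004,0,0],[0,0,0]],[1,[0.004,0,0],[0,0,0]],[1,[0,0,0],[0,0,0]]]'
python3 - <<'E'
from plan import *
import cv2
from bench import vision
M=np.array([.5025,.109,.105]); Rt=down(79.1,25)
go(M-Rt[:,0]*.045+Rt[:,2]*.019,Rt)
o,p,R=state(); s=vision.snapshot("scene"); print(Cam(s).proj(p-R[:,2]*.019+R[:,0]*.155))
cv2.imwrite("pics/in.png",cv2.resize(s["color"][195:295,245:375,::-1],None,fx=6,fy=6,interpolation=cv2.INTER_CUBIC))
E
```

```text
time: 7.25
tool_pos: [0.4741, -0.0357, 0.1513]
ee_rot: [-3.136, 0.435, 1.383]
wrist_force: [-0.1, -0.0, -0.7]
width: 0.0136
finger_force: 30.0
time: 7.75
tool_pos: [0.4771, -0.0216, 0.145]
ee_rot: [-3.138, 0.433, 1.382]
wrist_force: [-0.1, 0.8, 0.3]
width: 0.0138
finger_force: 30.0
t 7.75 p [ 0.4771 -0.0216  0.145 ] rpy [-179.7721   24.8309   79.2052] q [ 0.1292  0.0596  1.5857 -0.41    1.6379  0.32  ] F [-0.1396  0.8136  0.3004] w 0.013817886928277045 30.000792145729065
shift mm now-frame [92.4477  0.408  -0.6815]
turn deg [-0.1836 -0.1689  0.0958] | shift if turned first [92.4458  0.2561 -0.953 ]
[269.2581 265.1853]
```

View pics/in.png

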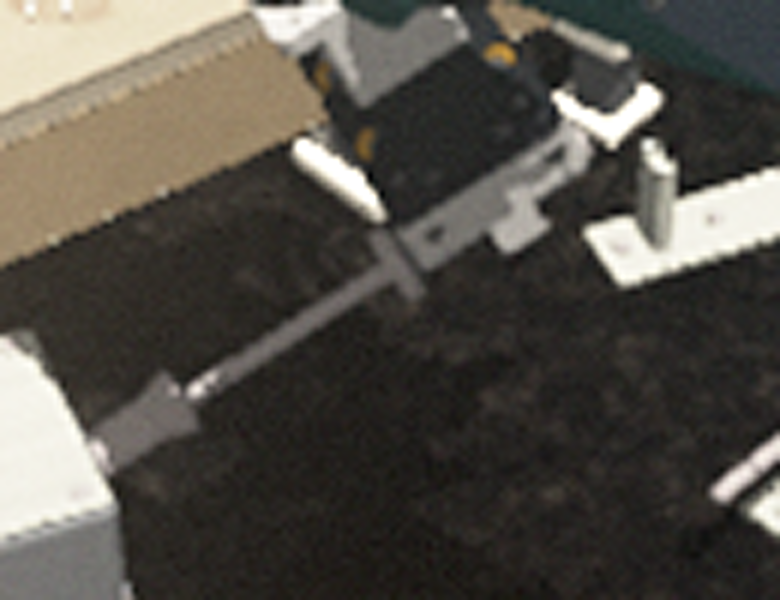

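The tip is inside the funnel (crop (190,393)) with the rim centre near (184,402). It sits about 1 mm high, and there is no contact force. I'll lower it 1 mm and slide on.

```bash
python3 -m crank '[[1,[0.003,0,0.001],[0,0,0]],[1,[0.005,0,0],[0,0,0]],[1,[0.006,0,0],[0,0,0]],[1,[0.006,0,0],[0,0,0]],[1,[0.006,0,0],[0,0,0]],[1,[0.006,0,0],[0,0,0]],[1,[0.004,0,0],[0,0,0]],[1,[0,0,0],[0,0,0]]]'
python3 - <<'E'
from plan import *
M=np.array([.5025,.109,.105]); Rt=down(79.1,25)
go(M-Rt[:,0]*.045+Rt[:,2]*.019,Rt); o,p,R=state(); print("F tool",R.T@o["wrist_force"],"T tool",R.T@o["wrist_torque"])
E
```

```text
time: 8.6
tool_pos: [0.483, 0.0105, 0.1284]
ee_rot: [-3.137, 0.433, 1.383]
wrist_force: [1.0, 1.8, 0.7]
width: 0.014
finger_force: 30.0
t 8.6 p [0.483  0.0105 0.1284] rpy [-179.7126   24.8222   79.2661] q [ 0.1876  0.1016  1.5743 -0.4002  1.6331  0.3847] F [0.9627 1.8239 0.7142] w 0.013979237279771536 30.000858306884766
shift mm now-frame [55.9026  0.6724 -2.0217]
turn deg [-0.2174 -0.1774  0.1511] | shift if turned first [55.8977  0.533  -2.1925]
F tool [ 1.4894  0.5987 -1.4788] T tool [-0.0319  0.7705  0.0616]
```

```bash
python3 -m crank '[[1,[0.003,0.0003,-0.0005],[0,0,0]],[1,[0.005,0,-0.0003],[0,0,0]],[1,[0.006,0,0],[0,0,0]],[1,[0.006,0,0],[0,0,0]],[1,[0.006,0,0],[0,0,0]],[1,[0.006,0,0],[0,0,0]],[1,[0.004,0,0],[0,0,0]],[1,[0,0,0],[0,0,0]]]'
python3 - <<'E'
from plan import *
M=np.array([.5025,.109,.105]); Rt=down(79.1,25)
go(M-Rt[:,0]*.045+Rt[:,2]*.019,Rt); o,p,R=state(); print("F tool",R.T@o["wrist_force"],"T tool",R.T@o["wrist_torque"])
E
```

```text
time: 9.4
tool_pos: [0.4896, 0.0428, 0.1142]
ee_rot: [-3.137, 0.433, 1.383]
wrist_force: [1.1, 2.6, 1.1]
width: 0.0137
finger_force: 30.0
t 9.4 p [0.4896 0.0428 0.1142] rpy [-179.7393   24.8238   79.2467] q [ 0.2434  0.147   1.5531 -0.39    1.6318  0.4457] F [1.1036 2.5899 1.139 ] w 0.01366632462203681 30.00071793794632
shift mm now-frame [20.0269  0.2204 -1.1313]
turn deg [-0.1989 -0.1759  0.1335] | shift if turned first [20.0238  0.1778 -1.1921]
F tool [ 2.018   0.5911 -2.1912] T tool [-0.0374  0.6624  0.0149]
```

```bash
python3 -m crank '[[1,[0.003,0,-0.0003],[0,0,0]],[1,[0.004,0,-0.0003],[0,0,0]],[1,[0.004,0,0],[0,0,0]],[1,[0.002,0,0],[0,0,0]],[1,[0.0015,0,0],[0,0,0]],[1,[0,0,0],[0,0,0]]]'
python3 -m crank '[[1,[0.001,0,0],[0,0,0]],[1,[0.001,0,0],[0,0,0]],[1,[0,0,0],[0,0,0]]]'
python3 - <<'E'
from plan import *
M=np.array([.5025,.109,.105]); Rt=down(79.1,25)
go(M-Rt[:,0]*.045+Rt[:,2]*.019,Rt); o,p,R=state(); print("F tool",R.T@o["wrist_force"],"T tool",R.T@o["wrist_torque"])
E
```

```text
time: 10.0
tool_pos: [0.4919, 0.0552, 0.1089]
ee_rot: [-3.137, 0.434, 1.382]
wrist_force: [-0.6, 0.0, 1.5]
width: 0.0139
finger_force: 30.0
time: 10.3
tool_pos: [0.4922, 0.0567, 0.1082]
ee_rot: [-3.137, 0.435, 1.382]
wrist_force: [0.8, 0.3, 2.6]
width: 0.0138
finger_force: 30.0
t 10.3 p [0.4922 0.0567 0.1082] rpy [-179.7493   24.9022   79.1877] q [ 0.2673  0.1681  1.5419 -0.3864  1.6326  0.4722] F [0.7878 0.285  2.6409] w 0.013766544959808629 30.000387132167816
shift mm now-frame [ 4.6295  0.2255 -0.6064]
turn deg [-0.2137 -0.0976  0.0797] | shift if turned first [ 4.6288  0.2213 -0.6134]
F tool [-0.724   0.7091 -2.5786] T tool [-0.0913  0.1417 -0.0085]
```

```bash
cat > f.py <<'E'
from plan import *
o,p,R=state(); print("t",round(o["time"],2),"p",p,"F tool",R.T@o["wrist_force"],"T",R.T@o["wrist_torque"])
E
for k in 1; do python3 -m crank '[[1,[0.001,0,-0.0002],[0,0,0]],[1,[0.001,0,0],[0,0,0]],[1,[0,0,0],[0,0,0]]]' >/dev/null; python3 f.py; python3 -m crank '[[1,[0.001,0,0],[0,0,0]],[1,[0,0,0],[0,0,0]]]'>/dev/null; python3 f.py; done
```

```text
t 10.6 p [0.4925 0.0587 0.1074] F tool [-0.0835 -0.8815 -1.7575] T [-0.0587  0.1985 -0.0277]
t 10.8 p [0.4927 0.0594 0.1071] F tool [-1.1397  0.1976 -1.4775] T [-0.1002  0.1001  0.0165]
```

```bash
python3 -m crank '[[1,[0.001,0,0],[0,0,0]],[1,[0,0,0],[0,0,0]]]' >/dev/null; python3 f.py; python3 -m crank '[[1,[0.001,0,0],[0,0,0]],[1,[0,0,0],[0,0,0]]]'>/dev/null; python3 f.py;  python3 -m crank '[[1,[0.001,0,0],[0,0,0]],[1,[0,0,0],[0,0,0]]]'>/dev/null; python3 f.py
```

```text
t 11.0 p [0.4927 0.0595 0.1072] F tool [-4.8059 -1.1086 -3.2147] T [-0.0436 -0.62    0.0484]
t 11.2 p [0.4927 0.0596 0.1072] F tool [-6.9265 -0.3077 -1.9771] T [ 0.0667 -1.0636  0.0139]
t 11.4 p [0.4927 0.0596 0.1072] F tool [-10.5681  -1.6436  -2.7166] T [ 0.1422 -1.4498 -0.0038]
```

The TCP has stalled and the axial force has risen to about 10 N, at the expected stop. I'll look to confirm.

Run:
```python
from plan import *
import cv2
from bench import vision
s=vision.snapshot("scene")
cv2.imwrite("pics/stop.png",cv2.resize(s["color"][205:285,230:350,::-1],None,fx=6,fy=6,interpolation=cv2.INTER_CUBIC))
```

```text
(no output)
```

View pics/stop.png

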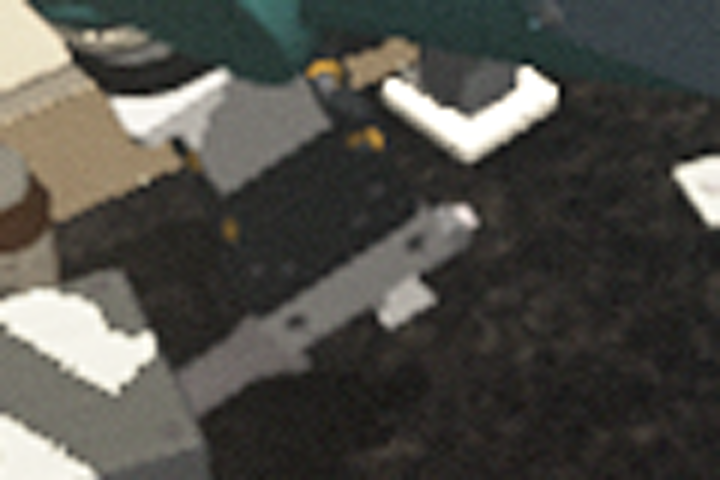

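The collar sits flush on the tube's mouth at crop (270,340). I'll draw it straight out along the bore.

```bash
python3 -m crank '[[1,[-0.003,0,0],[0,0,0]],[1,[-0.006,0,0],[0,0,0]],[1,[-0.01,0,0],[0,0,0]],[1,[-0.01,0,0],[0,0,0]],[1,[-0.01,0,0],[0,0,0]],[1,[-0.01,0,0],[0,0,0]],[1,[-0.01,0,0],[0,0,0]],[1,[-0.01,0,0],[0,0,0]]]' >/dev/null; python3 f.py
python3 -m crank '[[1,[-0.01,0,0],[0,0,0]],[1,[-0.01,0,0],[0,0,0]],[1,[-0.01,0,0],[0,0,0]],[1,[-0.01,0,0],[0,0,0]],[1,[-0.015,0,0],[0,0,0]],[1,[-0.02,0,0],[0,0,0]],[1,[-0.02,0,0],[0,0,0]],[1,[-0.01,0,0],[0,0,0]]]'; python3 f.py
python3 - <<'E'
from plan import *
K=Cam(dict(np.load("top0.npz"))); P=K.cloud()
print("small reader",P[190:215,370:392].reshape(-1,3)[P[190:215,370:392,2].argmax()], "shelf",np.median(P[150:170,200:260,2]),"shelf front x",P[165:180,320:420][P[165:180,320:420,2]>.03][:,0].min(),"max z area",P[100:185,320:500,2].max())
L=np.array([.660,-.0837,.104]); Rt=down(79.1); G=L+[0,0,.03]-Rt[:,0]*.155
go(G+Rt[:,2]*.019+[0,0,.06],Rt); print("final tcp",G+Rt[:,2]*.019)
E
```

```text
t 12.25 p [ 0.4811 -0.0004  0.1352] F tool [ 1.0737 -0.4439  0.7242] T [-0.1206  0.2479  0.0357]
time: 13.05
tool_pos: [0.4634, -0.0946, 0.1804]
ee_rot: [-3.139, 0.435, 1.38]
wrist_force: [0.1, 0.2, -1.1]
width: 0.0134
finger_force: 30.0
t 13.05 p [ 0.4634 -0.0946  0.1804] F tool [0.6098 0.026  0.8809] T [-0.0804  0.1802  0.0031]
small reader [ 0.2276 -0.0407  1.3679] shelf 0.08573540256239837 shelf front x 0.22763359737996233 max z area 1.367907435687231
t 13.05 p [ 0.4634 -0.0946  0.1804] rpy [-179.8468   24.9283   79.0611] q [-0.0127 -0.0168  1.5926 -0.4284  1.6437  0.164 ] F [ 0.0577  0.1739 -1.0559] w 0.013432472575990902 30.00004470348358
shift mm now-frame [-94.7695 191.1524  49.503 ]
turn deg [-0.1592 24.9283 -0.0716] | shift if turned first [-107.15    190.9467    5.4104]
final tcp [ 0.6307 -0.2359  0.115 ]
```

```bash
python3 -m crank '[[1,[0,0,0],[0,4.98,0]],[1,[0,0,0],[0,4.98,0]],[1,[0,0,0],[0,4.98,0]],[1,[0,0,0],[0,4.98,0]],[1,[0,0,0],[0,4.98,0]],[1,[0,0,0],[0,0,0]]]' | head -3
python3 -m crank '[[1,[-0.008,0.014,0],[0,0,0]],[1,[-0.0165,0.0295,0],[0,0,0]],[1,[-0.0165,0.0295,0],[0,0,0]],[1,[-0.0165,0.0295,0],[0,0,0]],[1,[-0.0165,0.0295,0],[0,0,0]],[1,[-0.0165,0.0295,0.002],[0,0,0]],[1,[-0.0165,0.0295,0.003],[0,0,0]],[1,[0,0,0],[0,0,0]]]'
python3 - <<'E'
from plan import *
from bench import vision
import cv2
L=np.array([.660,-.0837,.104]); Rt=down(79.1); G=L+[0,0,.03]-Rt[:,0]*.155
go(G+Rt[:,2]*.019+[0,0,.01],Rt)
E
```

```text
time: 13.65
tool_pos: [0.4632, -0.0952, 0.1794]
ee_rot: [-3.138, 0.001, 1.376]
time: 14.45
tool_pos: [0.6323, -0.2357, 0.1695]
ee_rot: [-3.134, 0.001, 1.379]
wrist_force: [-0.5, 0.1, -1.6]
width: 0.0135
finger_force: 30.0
t 14.45 p [ 0.6323 -0.2357  0.1695] rpy [-179.538     0.083    79.0203] q [-0.4389  0.3827  1.0856 -0.0034  1.6808 -0.2477] F [-0.5114  0.148  -1.5804] w 0.013499634224384832 29.99984085559845
shift mm now-frame [-0.4938 -1.2159 44.4714]
turn deg [-0.4621  0.0827 -0.0801] | shift if turned first [-0.556  -1.5752 44.4594]
```

```bash
python3 -m crank '[[1,[-0.0003,-0.001,0.006],[-0.2,0,0]],[1,[0,0,0.01],[-0.2,0,0]],[1,[0,0,0.01],[0,0,0]],[1,[0,0,0.009],[0,0,0]],[1,[0,0,0.006],[0,0,0]],[1,[0,0,0.003],[0,0,0]],[1,[0,0,0],[0,0,0]]]'
python3 - <<'E'
from plan import *
from bench import vision
import cv2
L=np.array([.660,-.0837,.104]); Rt=down(79.1); G=L+[0,0,.03]-Rt[:,0]*.155
go(G+Rt[:,2]*.019,Rt)
o,p,R=state(); tip=p-R[:,2]*.019+R[:,0]*.155; c=[]
for n,(x,y) in(("top",(300,170)),("scene",(270,165))):
    s=vision.snapshot(n);np.savez(n+"2.npz",**s); K=Cam(s); print(n,"pred tip",tip,K.proj(tip),"lens",K.proj(L))
    c.append(cv2.resize(s["color"][y:y+60,x:x+80,::-1],None,fx=8,fy=5-.0,interpolation=cv2.INTER_CUBIC))
cv2.imwrite("pics/lens.png",np.vstack(c))
E
```

```text
time: 15.15
tool_pos: [0.6295, -0.2341, 0.1288]
ee_rot: [3.14, -0.0, 1.38]
wrist_force: [-0.6, -0.1, -0.2]
width: 0.0136
finger_force: 30.0
t 15.15 p [ 0.6295 -0.2341  0.1288] rpy [179.8854  -0.0046  79.0789] q [-0.4407  0.3804  1.1692  0.0006  1.5901 -0.2501] F [-0.6376 -0.0755 -0.1945] w 0.013551028290917793 29.999806880950928
shift mm now-frame [-1.5577  1.4925 13.797 ]
turn deg [ 0.1146 -0.0046 -0.0211] | shift if turned first [-1.5572  1.5195 13.7941]
top pred tip [ 0.6588 -0.0819  0.1478] [335.8607 181.0973] lens [336.2059 187.1912]
scene pred tip [ 0.6588 -0.0819  0.1478] [307.9886 179.3093] lens [308.3666 192.4451]
```

View pics/lens.png

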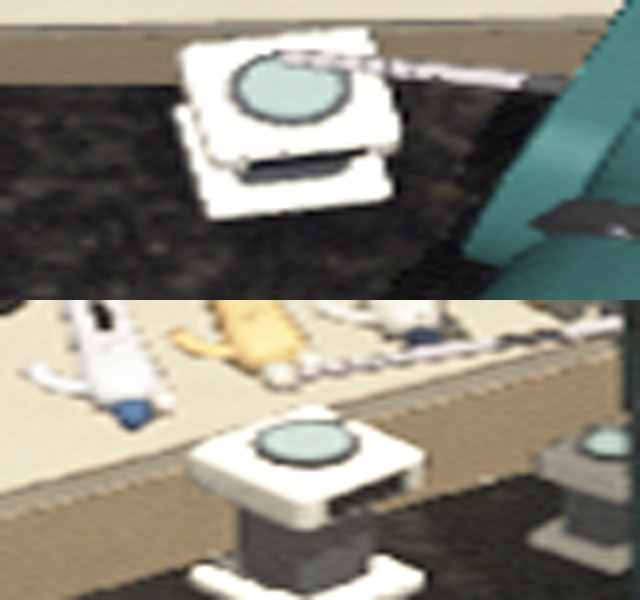

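In the top half the tip is at px (335,181.4) and the lens at (336.2,187.6). In the scene half the tip is at (307.5,179.4). Both match the prediction to within a pixel, with the tip still about 14 mm too high, so I'll correct that.

```bash
python3 -m crank '[[1,[-0.001,0.0005,0.003],[0,0,0]],[1,[-0.001,0.0008,0.005],[0,0,0]],[1,[-0.0005,0,0.004],[0,0,0]],[1,[0,0,0.0015],[0,0,0]],[1,[0,0,0],[0,0,0]],[1,[0,0,0],[0,0,0]],[1,[0,0,0],[0,0,0]],[1,[0,0,0],[0,0,0]]]' >/dev/null
python3 - <<'E'
from plan import *
L=np.array([.660,-.0837,.104]); Rt=down(79.1); G=L+[0,0,.03]-Rt[:,0]*.1565
go(G+Rt[:,2]*.019,Rt)
E
```

```text
t 16.05 p [ 0.6309 -0.237   0.1162] rpy [179.8036   0.0122  79.0865] q [-0.4438  0.3897  1.1819  0.0007  1.5666 -0.2533] F [ 0.874  -0.1711 -0.137 ] w 0.01391360648553828 29.99983549118042
shift mm now-frame [-0.4691 -0.3657  1.1584]
turn deg [ 0.1964  0.0122 -0.0135] | shift if turned first [-0.4693 -0.3618  1.1595]
```

```bash
python3 -m crank '[[1,[0,0,0.0005],[0,0,0]],[1,[0,0,0],[0,0,0]],[1,[0,0,0],[0,0,0]],[1,[0,0,0],[0,0,0]],[1,[0,0,0],[0,0,0]]]'
python3 -c "
from plan import *
X=tri(Cam(dict(np.load('top2.npz'))),(335.2,181.4),Cam(dict(np.load('scene2.npz'))),(307.4,179.4)); print('tip before last shift',X)
print(np.abs(robot.get_obs()['qvel']).max(), robot.close_job())"
```

```text
time: 16.55
tool_pos: [0.6307, -0.237, 0.1154]
ee_rot: [3.139, 0.0, 1.38]
wrist_force: [0.4, 0.6, -1.5]
width: 0.014
finger_force: 30.0
tip before last shift [ 0.6582 -0.0802  0.1486]
the job is handed in; nothing more can be done
0.0013053506589367503 None
```

The job is handed in at 16.6 s: the collared rod went down the guide tube until the collar stopped on its mouth (about 10 N), came right out, and is held level with its tip about 3 cm above the larger reader's lens; that final position comes from the arm's readings, since the last camera check was just before the final 14 mm descent.

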